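# Lock one cubby fastener, then poise the key over the next

### The arm

A 6-joint arm with a two-finger parallel gripper is mounted at the origin on the work surface. World frame = base frame: x ahead of the robot, y to its left, z up, the work surface at z = 0. Lengths are in m, angles in rad, forces in N, time in s.
With the tool pointing down it reaches from about 0.25 to 0.775 m from the base axis. Payload 4 kg.
Tool frame: the origin (TCP) lies at the very end of the fingers, on their centre line; the grasp point (between the pads) lies 19 mm behind it; z points along the fingers, y is the line along which they close (so a half turn about z gives the same grasp; the last joint's range is limited). The gripper opens to 85 mm and grips with 20 to 120 N. Pads are 22 mm wide; open, the fingers measure 114 mm over their backs; the gripper's body (76 mm by 85 mm) begins 54 mm behind the grasp point. The pads swing forward as they close: fully open they stand 13 mm farther back than shut.
Start: joints at [1.098, 0.087, 1.371, -0, 1.684, -0.103], TCP at [0.199, 0.513, 0.206] pointing down, gripper open.
Joint ranges: [-3.1, 3.1], [-0.76, 2.03], [0.27, 2.55], [-1.08, 4.22], [0.17, 2.65], [-2.57, 2.57]. Speed limits (rad/s): [2.79, 2.79, 3.14, 3.14, 3.14, 3.14].

### API

Orientations are given as a 3x3 rotation matrix whose columns are the frame's x, y, z axes.
In Python, from cell import env gives the robot as it stands.
- The arm moves only by the tool drive_tool, never from a script. Its argument "moves" is a list of rows, each an object with "fingers": the opening, from -1 (shut) to 1 (fully open); "travel": the shift along the tool's x, y, z in cm, a list of three; "angular": the turn, a rotation vector about the tool's x, y, z in degrees, a list of three. In form: [{"fingers": fingers, "travel": [x, y, z], "angular": [wx, wy, wz]}, ...]. A call has 1 to 20 rows; each row shifts and turns the commanded pose from where the row before left it, along the tool's axes as they then stand; what a row does not reach is not made up. A row lasts 1/12 s, in which the tool goes at most 41.7 mm and 7.16 degrees, less where a joint would pass 70% of its speed; a pose out of reach is approached as far as the arm can. A call is refused whole if a number of a shift passes 4.17 or a number of a turn 7.16, either way. A call with a gripper value outside its range is refused whole. The fingers move at their own pace and stop on an object; the grip force is fixed at half the most. Time passes only in rows, so rows that do not move let the fingers close. It gives the time, the measured TCP pose, the force, the opening and the grip force at its end, in the units of the state.
- env.read_state(): the state, without advancing time (a new reading comes with each control period).
- env.camera(name): name is "side" or "top"; returns the picture (384x512x3 uint8, blue, green, red); there is no depth.
- env.camera_info(name): a dict with "fx", "fy", "cx", "cy" (pixels), "eye" and "orientation" of the camera in the world. Camera axes: x right, y down, z forward; pixel columns grow to the right and rows downward; lengths in m; the calibration is good to about 2 mm. A picture is of the moment at which its call begins. camera_info takes no time and is no camera call.
- env.job_done(): hands the job in; it is judged then, once.
The state is a dict: "t": time; "q": joint angles; "dq": joint speeds; "effort": joint torques, N m; "ee_pos": TCP position; "tool_rot": TCP orientation; "force": force on the tool from outside, world axes, zero at the start; "wrist_torque": the same for the moment, N m; "opening": opening from 0.0 (shut) to 1.0 (fully open); "grasp_force": force on a finger pad.
Only numpy, scipy, OpenCV 4.12 (cv2) and the standard library are available. Lean on these libraries where they do the work, as an engineer would, in place of code of your own. Each camera call takes 0.05 s, during which the arm holds its last target. There are 200 camera calls.

### The job

Lift the key out of its stand and with it turn the larger of the two round fasteners on the shoe-cubby board clockwise as far as it goes. Then carry the key over the top of the upright divider and hold it upright just above the smaller fastener, centred, its blade in line with that slot and about a centimetre clear, ready to start there; finish while still holding it so. Do not touch the smaller fastener at all, touch the larger with the key only, and leave the board, divider, sneaker, polish tin and brush undisturbed.

Things in the scene. Friction and masses are not known exactly. Their poses are not given: they have to be found in the camera images.
- key: Flat-blade key, loose, upright in its stand, blade down. Origin at the centre of the blade's lower end, z up to the handle, x along the blade's width. Blade 20 (x) by 3 mm, 14 mm high, its lowest 4 mm thinned to 1.8 mm; round shank, 12 mm, up to 55 mm; dark wooden block handle from 55 to 103 mm, 40 (x) by 26 mm (y). Half a turn about z makes no difference. About 0.12 kg.
- key_tip (a point): The same point as the key's origin: centre of the blade's lower end.
- stand: Fixed wooden block, 75 (x) by 65 (y) by 60 mm high, with a through slot 28 (x) by 18 mm (y) at its centre. Origin at the centre of its underside. The key's handle rests on its top, blade and shank hanging in the slot, the blade's end 5 mm above the table: the key must rise 60 mm to come clear.
- board: Fixed pale wooden board lying on the table, 220 (x) by 350 (y) by 18 mm thick. Origin at the centre of its underside. Across its middle (over y = 0, along x) stands an upright divider 200 mm long, 18 mm thick, top 108 mm above the table. One fastener sits on each side of it, 105 to 120 mm away; which side is which changes.
- big_lock_base: Fixed round dark flange, 54 mm across and 3 mm thick, on the board under the larger fastener, and carrying it. Origin at the centre of its underside.
- small_lock_base: Fixed round dark flange, 38 mm across and 3 mm thick, on the board under the smaller fastener, and carrying it. Origin at the centre of its underside.
- big_lock (a joint): Turn of the larger fastener, rad: grows clockwise seen from above, from 0 to a hard stop at 1.4 (locked). It starts between 0.05 and 0.35, turns with about 0.12 N m of friction, and stays where it is left.
- big_lock_slot (a point): Centre of the top face of the larger fastener's turning steel head (44 mm across, top 32 mm above the table), turning with it. x lies along its straight slot, z up. The slot is 6 mm wide and 8 mm deep, runs right across the head and is open at both ends; its floor is black.
- small_lock (a joint): Turn of the smaller fastener, rad, as for the larger one; it must stay as it is. It turns just as easily.
- small_lock_slot (a point): Centre of the top face of the smaller fastener's turning steel head (28 mm across, top 32 mm above the table). x lies along its straight slot (6 mm wide, 8 mm deep, black floor), z up.
- small_lock_rim (a point): Point on the rim of the smaller head's top face, at one end of its slot, 14 mm from its centre.
- sneaker: Bystander: blue sneaker with a white sole, loose, 250 mm long (x), 76 mm wide, 82 mm high, toe towards +x. Origin under its heel, 90 mm behind its middle.
- polish_tin: Bystander: round flat shoe-polish tin, loose, 79 mm across, 27 mm high. Origin at the centre of its underside.
- shoe_brush: Bystander: shoe brush lying bristles down, loose, 165 mm (x) by 55 mm, 41 mm high. Origin under its middle.
Not all that is in view belongs to the job. Leave any grey look-alike of the stand alone. What is shaped like the key but turquoise is not meant.

How it is judged:
By the outcome, as a careful person would: the job done as asked, in the order asked, and still so for the second after the job is handed in, while the arm keeps its last pose, push and grip.
It also fails if it takes over 45 s, if anything falls off the work surface, if the arm or the gripper's body presses on something with over 40 N, if the wrist force passes 120 N, or if a joint passes its speed limit or range.

## Working session

There is one attempt and no reset: what is moved stays moved. The work goes in short steps, Python scripts to look and compute and a tool call to move; the robot and the scene stay as the last step left them, time stands still between calls to the robot, and variables do not carry over. Pictures are saved under pics/ and viewed, at most 10 in all, crops included, and the job is handed in when it is done.

Besides the shell and the picture viewer there is one more tool, called after "Request:" as name(argument=value, ...), one argument or row to a line, values as JSON. drive_tool: Moves the arm, as the interface text tells. Its arguments: {"type":"object","properties":{"moves":{"type":"array"}},"required":["moves"]}

```bash
mkdir -p pics; ls; python3 - <<'E'
from cell import env
import cv2
s=env.read_state();print(s['t'],s['ee_pos'],s['tool_rot'],s['opening'])
for n in('top','side'):
    cv2.imwrite(f'pics/{n}0.png',env.camera(n));print(env.camera_info(n))
E
```

```text
pics
0.0 [0.19852489 0.51231787 0.20511333] [[-9.32405684e-01  3.61411987e-01 -1.00773056e-03]
 [ 3.61413327e-01  9.32403561e-01 -2.00172758e-03]
 [ 2.16163223e-04 -2.23062943e-03 -9.99997489e-01]] 1.0027028077316906
{'fx': 479.1919235443699, 'fy': 479.1919235443699, 'cx': 256.18850190409137, 'cy': 187.69088161009017, 'eye': array([ 0.34685744, -0.02026858,  1.23875551]), 'orientation': array([[-0.00936776, -0.99239267,  0.12275597],
       [-0.99992045,  0.01033356,  0.00723333],
       [-0.0084468 , -0.12267844, -0.99241053]])}
{'fx': 359.6922881851054, 'fy': 359.6922881851054, 'cx': 253.72267230877443, 'cy': 194.11242485698367, 'eye': array([0.44882615, 0.65987066, 0.72590429]), 'orientation': array([[-0.99772002, -0.05080611,  0.04442403],
       [-0.06735904,  0.7088267 , -0.70215915],
       [ 0.00418504, -0.7035506 , -0.71063284]])}
```

View pics/top0.png

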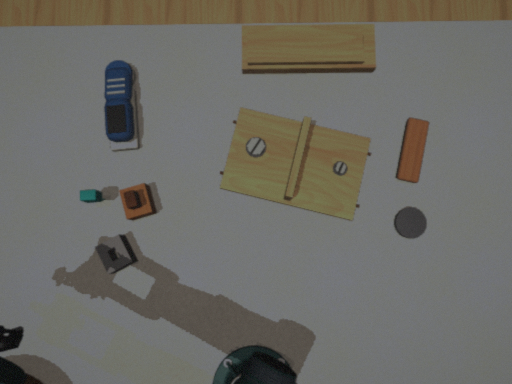

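View pics/side0.png

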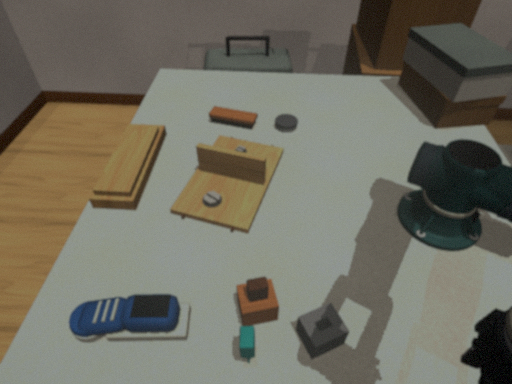

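The top view shows the key handle at about (133,200) in the orange stand. The large lock is at (256,147), the small one at (341,168), and the divider lies between them. Next I'll measure these.

```bash
cat > h.py <<'E'
import numpy as np,cv2
from cell import env
def ray(n,uv,z):
    c=env.camera_info(n);u,v=uv
    d=c['orientation']@np.array([(u-c['cx'])/c['fx'],(v-c['cy'])/c['fy'],1.])
    return c['eye']+d*(z-c['eye'][2])/d[2]
def proj(n,p):
    c=env.camera_info(n);q=c['orientation'].T@(np.asarray(p)-c['eye'])
    return np.array([c['fx']*q[0]/q[2]+c['cx'],c['fy']*q[1]/q[2]+c['cy']])
def crop(im,u0,v0,w,h,k): return cv2.resize(im[v0:v0+h,u0:u0+w],None,fx=k,fy=k,interpolation=cv2.INTER_CUBIC)
E
python3 - <<'E'
from h import *
t=cv2.imread('pics/top0.png');s=cv2.imread('pics/side0.png')
a=crop(t,110,175,50,50,8);b=crop(t,235,127,50,50,8)
c=crop(s,230,270,50,50,4);d=crop(s,190,170,50,50,4);e=crop(t,320,145,50,50,4);f=crop(s,215,140,50,50,4)
cv2.imwrite('pics/c0.png',np.vstack([np.hstack([a,b]),np.hstack([c,d,e,f])]))
print(ray('top',(133,200),.108),ray('side',(258,284),.108),ray('top',(256,147),.032),ray('side',(212,199),.032),ray('top',(341,168),.032))
E
```

```text
[0.46031241 0.28086751 0.108     ] [0.46267251 0.29332273 0.108     ] [ 0.60127324 -0.01197459  0.032     ] [6.02366518e-01 5.94429370e-04 3.20000000e-02] [ 0.54440347 -0.22792952  0.032     ]
```

View pics/c0.png

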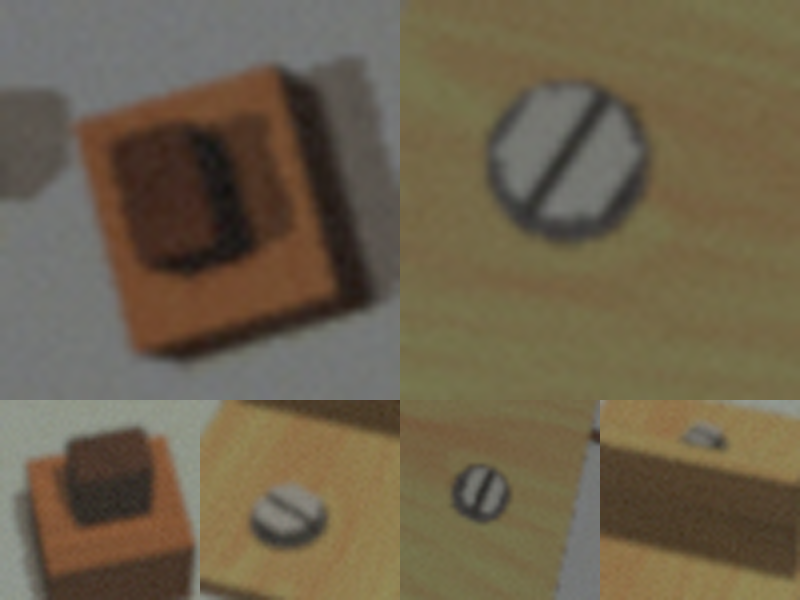

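The crop shows the key's handle long axis roughly along the stand's long axis. The big slot tilts up to the right and the small slot is near vertical with a slight tilt. I'll get the numbers with masks.

```bash
cat >> h.py <<'E'
def lock(im,n,uv,R,r,z=.032):
    """head centre and slot angle: bright face inside radius R px -> ellipse; dark pixels inside radius r (m) -> slot axis"""
    k=8;u0,v0=int(uv[0])-R,int(uv[1])-R
    g=crop(cv2.cvtColor(im,cv2.COLOR_BGR2HSV),u0,v0,2*R,2*R,k)
    V=g[...,2].astype(float);S=g[...,1]
    m=((S<70)).astype(np.uint8)
    m=cv2.morphologyEx(m,cv2.MORPH_CLOSE,np.ones((13,13)))
    cs,_=cv2.findContours(m,cv2.RETR_EXTERNAL,cv2.CHAIN_APPROX_NONE)
    c=max(cs,key=cv2.contourArea);(cx,cy),ax,_=cv2.fitEllipse(c)
    ctr=ray(n,((cx+.5)/k-.5+u0,(cy+.5)/k-.5+v0),z)
    return ctr,np.array(ax)/k,m,V,(u0,v0,k)
def slot(im,n,ctr,r,z=.032):
    """rectify the head's top plane about ctr (0.25 mm/px); return offset + angle of the dark line"""
    N=161;st=r*2/(N-1);ij=np.arange(N)*st-r
    X,Y=np.meshgrid(ctr[0]+ij,ctr[1]+ij)
    P=np.array([proj(n,(x,y,z)) for x,y in zip(X.ravel(),Y.ravel())]).reshape(N,N,2).astype(np.float32)
    G=cv2.remap(cv2.cvtColor(im,cv2.COLOR_BGR2GRAY),P[...,0],P[...,1],cv2.INTER_CUBIC).astype(float)
    ok=(X-ctr[0])**2+(Y-ctr[1])**2<r*r
    w=np.clip(np.percentile(G[ok],60)*.8-G,0,None)*ok;W=w.sum()
    mx,my=(w*X).sum()/W,(w*Y).sum()/W
    C=np.array([[(w*(X-mx)**2).sum(),(w*(X-mx)*(Y-my)).sum()],[0,(w*(Y-my)**2).sum()]])/W
    a=.5*np.arctan2(2*C[0,1],C[0,0]-C[1,1])
    return mx,my,np.degrees(a)
E
python3 - <<'E'
from h import *
t=cv2.imread('pics/top0.png');s=cv2.imread('pics/side0.png')
for uv,R,r in(((256,147),14,.017),((341,168),10,.010)):
    c,ax,*_=lock(t,'top',uv,R,r);print('lock',c,ax*1.22/479,slot(t,'top',c,r))
c,ax,*_=lock(s,'side',(212,199),14,.017);print('side',c,ax,slot(s,'side',c,.015))
# stand & handle
hsv=cv2.cvtColor(t,cv2.COLOR_BGR2HSV)
k=8;C=crop(t,110,175,50,50,k);H=cv2.cvtColor(C,cv2.COLOR_BGR2HSV)
print([H[y,x].tolist() for x,y in((165,195),(230,190),(270,170),(240,310),(330,200),(30,150))])
m=((H[...,1]>100)&(H[...,2]>35)).astype(np.uint8)
H2=((H[...,1]>90)&(H[...,2]>38)&(H[...,2]<82)).astype(np.uint8)
for nm,mm,z in(('standtop',cv2.morphologyEx(((H[...,1]>120)&(H[...,2]>90)).astype(np.uint8),cv2.MORPH_CLOSE,np.ones((3,3))),.06),('handle',cv2.morphologyEx(H2,cv2.MORPH_OPEN,np.ones((25,25))),.108)):
    for c in cv2.findContours(mm,0,1)[0]:
        if cv2.contourArea(c)<2500: continue
        b=(cv2.boxPoints(cv2.minAreaRect(c))+.5)/k-.5+[110,175]
        P=np.array([ray('top',q,z)[:2] for q in b]);e=np.diff(P,axis=0)
        print(nm,P.mean(0),np.linalg.norm(e,axis=1)[:2],np.degrees(np.arctan2(e[:2,1],e[:2,0])))
E
```

```text
Traceback (most recent call last):
  File "h.py", line 26, in slot
    P=np.array([proj(n,(x,y,z)) for x,y in zip(X.ravel(),Y.ravel())]).reshape(N,N,2).astype(np.float32)
                ~~~~^^^^^^^^^^^
  File "h.py", line 8, in proj
    c=env.camera_info(n);q=c['orientation'].T@(np.asarray(p)-c['eye'])
ValueError: time passes only in moves, steps and waits
```

```bash
python3 - <<'E'
s=open('h.py').read().replace("env.camera_info(n)","CI[n]").replace("from cell import env\n","from cell import env\nCI={n:env.camera_info(n) for n in('top','side')}\n")
open('h.py','w').write(s)
E
cat > m.py <<'E'
from h import *
t=cv2.imread('pics/top0.png');s=cv2.imread('pics/side0.png')
for uv,R,r in(((256,147),14,.017),((341,168),10,.010)):
    c,ax,*_=lock(t,'top',uv,R,r);print('lock',c,ax*1.22/479,slot(t,'top',c,r))
c,ax,*_=lock(s,'side',(212,199),14,.017);print('side',c,ax,slot(s,'side',c,.015))
k=8;C=crop(t,110,175,50,50,k);H=cv2.cvtColor(C,cv2.COLOR_BGR2HSV)
print([H[y,x].tolist() for x,y in((165,195),(230,190),(270,170),(240,310),(330,200),(30,150))])
H2=((H[...,1]>90)&(H[...,2]>38)&(H[...,2]<82)).astype(np.uint8)
for nm,mm,z in(('standtop',((H[...,1]>120)&(H[...,2]>90)).astype(np.uint8),.06),('handle',cv2.morphologyEx(H2,cv2.MORPH_OPEN,np.ones((25,25))),.108)):
    for c in cv2.findContours(mm,0,1)[0]:
        if cv2.contourArea(c)<2500: continue
        b=(cv2.boxPoints(cv2.minAreaRect(c))+.5)/k-.5+[110,175]
        P=np.array([ray('top',q,z)[:2] for q in b]);e=np.diff(P,axis=0)
        print(nm,P.mean(0),np.linalg.norm(e,axis=1)[:2],np.degrees(np.arctan2(e[:2,1],e[:2,0])))
E
python3 m.py
```

```text
lock [ 0.60206899 -0.01039415  0.032     ] [0.05128205 0.05152943] (np.float64(0.6029134606355512), np.float64(-0.009205152009264082), np.float64(-33.88198255175219))
lock [ 0.54427219 -0.224458    0.032     ] [0.03586265 0.03623844] (np.float64(0.5440662016027765), np.float64(-0.22516659971150135), np.float64(-24.51901021255295))
side [ 0.60359206 -0.00078272  0.032     ] [15.20652866 18.30356026] (np.float64(0.5982643915806759), np.float64(-0.002325394290758249), np.float64(-40.76307304233264))
[[8, 124, 64], [17, 78, 23], [11, 137, 78], [13, 157, 114], [10, 81, 38], [11, 31, 90]]
standtop [0.4632691  0.28789708] [0.06372983 0.07386411] [ -75.12704462 -163.85780884]
handle [0.46325977 0.28798412] [0.02600052 0.04065804] [ -74.10883973 -162.70196069]
handle [0.4675283  0.26065397] [0.0137904  0.03610387] [ -75.47255269 -164.13369222]
```

The key is at (0.463, 0.288), with its x axis at about 16.5°. The 26 x 40 mm handle and the 75 x 65 mm stand top match the given sizes. The lock masks came out at 52 and 36 mm, which are the flanges at z=0.021, so I'll correct the lock centres for that while the arm approaches.

Request:
drive_tool(
  moves=[
    {"fingers":1,"travel":[-3.28,-1.13,0],"angular":[0,0,0]},
    {"fingers":1,"travel":[-3.28,-1.13,0],"angular":[0,0,0]},
    {"fingers":1,"travel":[-3.28,-1.13,0],"angular":[0,0,0]},
    {"fingers":1,"travel":[-3.28,-1.13,0],"angular":[0,0,0]},
    {"fingers":1,"travel":[-3.28,-1.13,0],"angular":[0,0,0]},
    {"fingers":1,"travel":[-3.28,-1.13,0],"angular":[0,0,0]},
    {"fingers":1,"travel":[-3.28,-1.13,0],"angular":[0,0,0]},
    {"fingers":1,"travel":[-3.28,-1.13,0],"angular":[0,0,0]},
    {"fingers":1,"travel":[-3.28,-1.13,0],"angular":[0,0,0]},
    {"fingers":1,"travel":[-3.28,-1.13,0],"angular":[0,0,0]},
    {"fingers":1,"travel":[0,0,0],"angular":[0,0,-6.28]},
    {"fingers":1,"travel":[0,0,0],"angular":[0,0,-6.28]},
    {"fingers":1,"travel":[0,0,0],"angular":[0,0,-6.28]},
    {"fingers":1,"travel":[0,0,0],"angular":[0,0,-6.28]},
    {"fingers":1,"travel":[0,0,0],"angular":[0,0,-6.28]},
    {"fingers":1,"travel":[0,0,0],"angular":[0,0,-6.28]},
    {"fingers":1,"travel":[0,0,0],"angular":[0,0,0]},
  ],
)

```text
t: 1.52
ee_pos: [0.4635, 0.2887, 0.2056]
tool_rot: [[-0.958, -0.285, -0.001], [-0.285, 0.958, -0.0], [0.001, -0.0, -1.0]]
force: [0.2, 0.3, 0.0]
opening: 1.001
grasp_force: 0.0
```

```bash
cat >> h.py <<'E'
def to(p,yaw=None,s=None):
    """shift (cm, tool axes now) to bring the TCP to p; turn (deg about tool z) to bring tool x to yaw"""
    s=s or env.read_state();R=np.array(s['tool_rot']);y=np.degrees(np.arctan2(R[1,0],R[0,0]))
    d=R.T@(np.array(p)-s['ee_pos'])*100
    print('t',round(s['t'],2),'at',np.round(s['ee_pos'],4),'yaw',round(y,2),'tilt',np.round(R[:2,2],4),'F',np.round(s['force'],1),'open',round(s['opening'],3),'grip',round(s['grasp_force'],1))
    print('shift cm',np.round(d,2),'turn',None if yaw is None else round((y-yaw+180)%360-180,2))
E
python3 - <<'E'
from h import *
to((.4633,.288,.066),196.5)
t=cv2.imread('pics/top0.png')
for uv,R,r in(((256,147),14,.017),((341,168),10,.010)):
    c,ax,*_=lock(t,'top',uv,R,r,.021);c[2]=.032;print(c)
    x,y,a=slot(t,'top',c,r);print(x,y,a,(x-c[0])*-np.sin(np.radians(a))+(y-c[1])*np.cos(np.radians(a)))
E
```

```text
t 1.52 at [0.4635 0.2887 0.2056] yaw -163.42 tilt [-0.0012 -0.0005] F [0.2 0.3 0. ] open 1.001 grip 0.0
shift cm [ 0.02 -0.06 13.96] turn 0.08
[ 0.60439533 -0.01030414  0.032     ]
0.6045232652407329 -0.010260999147499193 -33.83473756984196 0.0001070702799131294
[ 0.5460717  -0.22631925  0.032     ]
0.5461359485934877 -0.22615583339402953 -24.89258104379153 0.00017528370737796624
```

Both slot lines now pass through their head centres to within 0.2 mm. Next: descend and grip.

Request:
drive_tool(
  moves=[
    {"fingers":1,"travel":[0.02,-0.06,3],"angular":[0,0,0]},
    {"fingers":1,"travel":[0,0,3],"angular":[0,0,0]},
    {"fingers":1,"travel":[0,0,3],"angular":[0,0,0]},
    {"fingers":1,"travel":[0,0,2.5],"angular":[0,0,0]},
    {"fingers":1,"travel":[0,0,1.5],"angular":[0,0,0]},
    {"fingers":1,"travel":[0,0,0.95],"angular":[0,0,0]},
    {"fingers":1,"travel":[0,0,0],"angular":[0,0,0]},
    {"fingers":-1,"travel":[0,0,0],"angular":[0,0,0]},
    {"fingers":-1,"travel":[0,0,0],"angular":[0,0,0]},
    {"fingers":-1,"travel":[0,0,0],"angular":[0,0,0]},
    {"fingers":-1,"travel":[0,0,0],"angular":[0,0,0]},
    {"fingers":-1,"travel":[0,0,0],"angular":[0,0,0]},
    {"fingers":-1,"travel":[0,0,0],"angular":[0,0,0]},
    {"fingers":-1,"travel":[0,0,0],"angular":[0,0,0]},
    {"fingers":-1,"travel":[0,0,0],"angular":[0,0,0]},
    {"fingers":-1,"travel":[0,0,0],"angular":[0,0,0]},
  ],
)

```text
t: 2.85
ee_pos: [0.4645, 0.289, 0.0682]
tool_rot: [[-0.959, -0.284, 0.002], [-0.284, 0.959, 0.002], [-0.003, 0.001, -1.0]]
force: [-1.1, 1.1, 6.4]
opening: 0.287
grasp_force: 60.2
```

Request:
drive_tool(
  moves=[
    {"fingers":-1,"travel":[0,0,-1],"angular":[0,0,0]},
    {"fingers":-1,"travel":[0,0,-2],"angular":[0,0,0]},
    {"fingers":-1,"travel":[0,0,-2],"angular":[0,0,0]},
    {"fingers":-1,"travel":[0,0,-2],"angular":[0,0,0]},
    {"fingers":-1,"travel":[0,0,-2],"angular":[0,0,0]},
    {"fingers":-1,"travel":[0,0,-2],"angular":[0,0,0]},
    {"fingers":-1,"travel":[0,0,-2],"angular":[0,0,0]},
    {"fingers":-1,"travel":[0,0,-1],"angular":[0,0,0]},
    {"fingers":-1,"travel":[0,0,0],"angular":[0,0,0]},
    {"fingers":-1,"travel":[0,0,0],"angular":[0,0,0]},
  ],
)

```text
t: 3.68
ee_pos: [0.4637, 0.2882, 0.2066]
tool_rot: [[-0.959, -0.284, -0.0], [-0.284, 0.959, -0.0], [0.0, -0.0, -1.0]]
force: [0.5, -0.1, -0.9]
opening: 0.287
grasp_force: 59.4
```

```bash
python3 - <<'E'
from h import *
to((.6045,-.0103,.2055),146.2)
s=env.camera('side');t=env.camera('top');cv2.imwrite('pics/s1.png',s);cv2.imwrite('pics/t1.png',t)
p=proj('side',(.4645,.289,.17)).astype(int);print(p)
q=proj('top',(.4645,.289,.17)).astype(int)
cv2.imwrite('pics/c1.png',np.hstack([crop(s,p[0]-35,p[1]-35,70,80,6),crop(t,q[0]-30,q[1]-40,60,80,6)]))
E
```

```text
t 3.68 at [0.4637 0.2882 0.2066] yaw -163.51 tilt [-0.0001 -0.0002] F [ 0.5 -0.1 -0.9] open 0.287 grip 59.4
shift cm [ -5.03 -32.61   0.11] turn 50.29
[257 263]
```

View pics/c1.png

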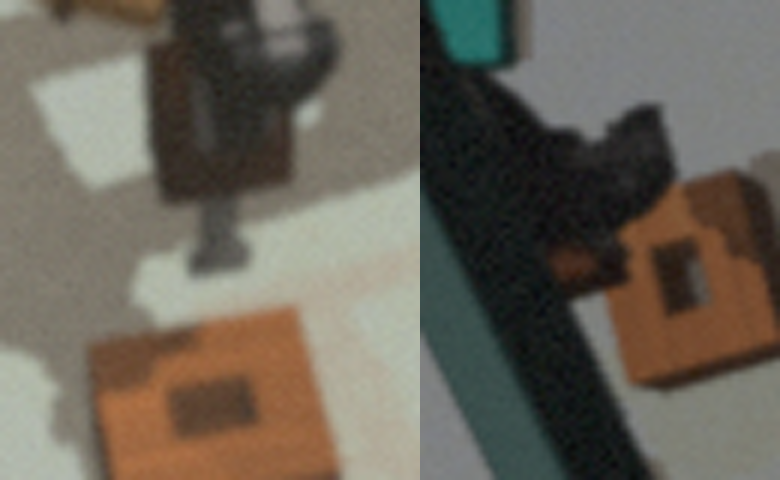

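The side crop shows the key upright and clear of the stand, with the blade end at about pixel (258,273). I'll carry it to above the larger lock.

Request:
drive_tool(
  moves=[
    {"fingers":-1,"travel":[-0.5,-3.26,0],"angular":[0,0,0]},
    {"fingers":-1,"travel":[-0.5,-3.26,0],"angular":[0,0,0]},
    {"fingers":-1,"travel":[-0.5,-3.26,0],"angular":[0,0,0]},
    {"fingers":-1,"travel":[-0.5,-3.26,0],"angular":[0,0,0]},
    {"fingers":-1,"travel":[-0.5,-3.26,0],"angular":[0,0,0]},
    {"fingers":-1,"travel":[-0.5,-3.26,0],"angular":[0,0,0]},
    {"fingers":-1,"travel":[-0.5,-3.26,0],"angular":[0,0,0]},
    {"fingers":-1,"travel":[-0.5,-3.26,0],"angular":[0,0,0]},
    {"fingers":-1,"travel":[-0.5,-3.26,0],"angular":[0,0,0]},
    {"fingers":-1,"travel":[-0.5,-3.26,0],"angular":[0,0,0]},
    {"fingers":-1,"travel":[0,0,0],"angular":[0,0,6.29]},
    {"fingers":-1,"travel":[0,0,0],"angular":[0,0,6.29]},
    {"fingers":-1,"travel":[0,0,0],"angular":[0,0,6.29]},
    {"fingers":-1,"travel":[0,0,0],"angular":[0,0,6.29]},
    {"fingers":-1,"travel":[0,0,0],"angular":[0,0,6.29]},
    {"fingers":-1,"travel":[0,0,0],"angular":[0,0,6.29]},
    {"fingers":-1,"travel":[0,0,0],"angular":[0,0,6.29]},
    {"fingers":-1,"travel":[0,0,0],"angular":[0,0,6.29]},
    {"fingers":-1,"travel":[0,0,0],"angular":[0,0,0]},
    {"fingers":-1,"travel":[0,0,0],"angular":[0,0,0]},
  ],
)

```text
t: 5.45
ee_pos: [0.6036, -0.01, 0.205]
tool_rot: [[-0.832, 0.554, -0.003], [0.554, 0.832, 0.0], [0.003, -0.001, -1.0]]
force: [0.3, 0.1, -1.5]
opening: 0.29
grasp_force: 59.5
```

```bash
python3 - <<'E'
from h import *
to((.6045,-.0103,.11),146.2)
for z in(.06,.062,.064): print(z,proj('side',(.4637,.2882,.2066-z)))
E
```

```text
t 5.45 at [ 0.6036 -0.01    0.205 ] yaw 146.33 tilt [-0.0031  0.0004] F [ 0.3  0.1 -1.5] open 0.29 grip 59.5
shift cm [-0.12  0.04  9.5 ] turn 0.13
0.06 [257.874102   270.70020814]
0.062 [257.86089526 271.2889975 ]
0.064 [257.84774405 271.87531159]
```

Request:
drive_tool(
  moves=[
    {"fingers":-1,"travel":[-0.12,0.04,3],"angular":[0,0,0.13]},
    {"fingers":-1,"travel":[0,0,3],"angular":[0,0,0]},
    {"fingers":-1,"travel":[0,0,2],"angular":[0,0,0]},
    {"fingers":-1,"travel":[0,0,1.5],"angular":[0,0,0]},
    {"fingers":-1,"travel":[0,0,0],"angular":[0,0,0]},
    {"fingers":-1,"travel":[0,0,0],"angular":[0,0,0]},
  ],
)

```text
t: 5.95
ee_pos: [0.6045, -0.0103, 0.1102]
tool_rot: [[-0.83, 0.557, -0.003], [0.557, 0.83, 0.0], [0.003, -0.002, -1.0]]
force: [0.4, 0.2, -0.4]
opening: 0.288
grasp_force: 59.5
```

```bash
python3 - <<'E'
from h import *
to((.6045,-.0103,.11),146.2)
s=env.camera('side');cv2.imwrite('pics/s2.png',s)
p=proj('side',(.6045,-.0103,.045)).astype(int)
print(p,[proj('side',(.6045,-.0103,z)) for z in(.032,.047)])
cv2.imwrite('pics/c2.png',crop(s,p[0]-25,p[1]-30,60,50,10))
E
```

```text
t 5.95 at [ 0.6045 -0.0103  0.1102] yaw 146.13 tilt [-0.0035  0.0004] F [ 0.4  0.2 -0.4] open 0.288 grip 59.5
shift cm [-0.    0.01  0.02] turn -0.07
[211 192] [array([211.81601539, 196.05903795]), array([211.3741893 , 192.12629179])]
```

View pics/c2.png

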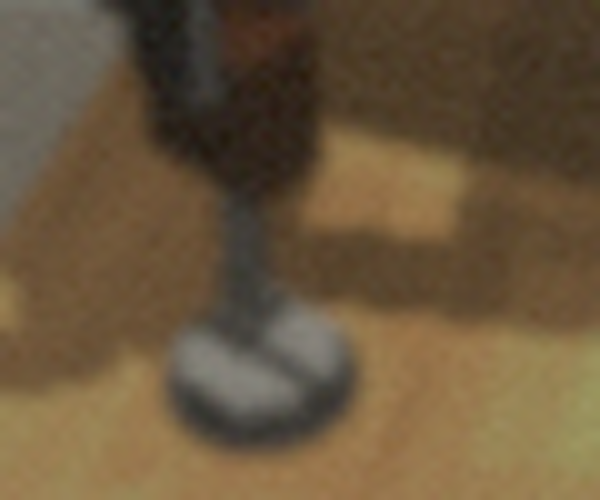

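The crop shows the shank at column ~210 with the blade above the slot and in line with it, matching the predicted column within 1 px. I'll lower into the slot and watch the force.

Request:
drive_tool(
  moves=[
    {"fingers":-1,"travel":[0,0,0.8],"angular":[0,0,0]},
    {"fingers":-1,"travel":[0,0,0.5],"angular":[0,0,0]},
    {"fingers":-1,"travel":[0,0,0.3],"angular":[0,0,0]},
    {"fingers":-1,"travel":[0,0,0.2],"angular":[0,0,0]},
    {"fingers":-1,"travel":[0,0,0],"angular":[0,0,0]},
  ],
)

```text
t: 6.42
ee_pos: [0.6052, -0.0104, 0.0933]
tool_rot: [[-0.83, 0.558, -0.001], [0.558, 0.83, 0.0], [0.001, -0.0, -1.0]]
force: [0.4, 0.2, -0.8]
opening: 0.286
grasp_force: 59.5
```

Request:
drive_tool(
  moves=[
    {"fingers":-1,"travel":[0,0,0.2],"angular":[0,0,0]},
    {"fingers":-1,"travel":[0,0,0.2],"angular":[0,0,0]},
    {"fingers":-1,"travel":[0.05,0,0],"angular":[0,0,0]},
    {"fingers":-1,"travel":[0,0,0],"angular":[0,0,0]},
  ],
)

```text
t: 6.75
ee_pos: [0.6057, -0.0103, 0.0907]
tool_rot: [[-0.829, 0.559, 0.002], [0.559, 0.829, -0.0], [-0.002, 0.001, -1.0]]
force: [0.1, -0.8, 1.9]
opening: 0.289
grasp_force: 59.9
```

Request:
drive_tool(
  moves=[
    {"fingers":-1,"travel":[0.08,-0.03,0.1],"angular":[0,0,0]},
    {"fingers":-1,"travel":[0,0,0],"angular":[0,0,3]},
    {"fingers":-1,"travel":[0,0,0],"angular":[0,0,3]},
    {"fingers":-1,"travel":[0,0,0],"angular":[0,0,3]},
    {"fingers":-1,"travel":[0,0,0],"angular":[0,0,3]},
    {"fingers":-1,"travel":[0,0,0],"angular":[0,0,3]},
    {"fingers":-1,"travel":[0,0,0],"angular":[0,0,0]},
  ],
)

```text
t: 7.33
ee_pos: [0.6042, -0.0109, 0.09]
tool_rot: [[-0.656, 0.755, 0.0], [0.755, 0.656, -0.002], [-0.002, -0.001, -1.0]]
force: [-1.3, -1.6, 5.4]
opening: 0.285
grasp_force: 60.2
```

```bash
python3 - <<'E'
from h import *
to((.6045,-.0103,.09),131)
print(env.read_state()['wrist_torque'])
s=env.camera('side');cv2.imwrite('pics/s3.png',s)
cv2.imwrite('pics/c3.png',crop(s,186,162,60,50,10))
E
```

```text
t 7.33 at [ 0.6042 -0.0109  0.09  ] yaw 130.98 tilt [ 0.0005 -0.0018] F [-1.3 -1.6  5.4] open 0.285 grip 60.2
shift cm [ 0.02  0.06 -0.  ] turn -0.02
[-0.53466509  0.44641146  0.05733925]
```

View pics/c3.png

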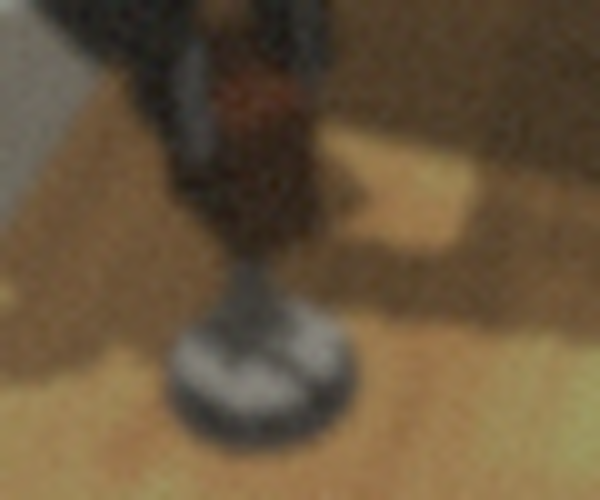

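The crop shows the blade down at the head, at about (235,340). The slot looks barely moved, which fits the ~10° of play in it. The light upward force suggests the blade is on the slot floor, so I'll raise it slightly and turn further.

Request:
drive_tool(
  moves=[
    {"fingers":-1,"travel":[0,0.04,-0.1],"angular":[0,0,4]},
    {"fingers":-1,"travel":[0,0,0],"angular":[0,0,4]},
    {"fingers":-1,"travel":[0,0,0],"angular":[0,0,4]},
    {"fingers":-1,"travel":[0,0,0],"angular":[0,0,4]},
    {"fingers":-1,"travel":[0,0,0],"angular":[0,0,4]},
    {"fingers":-1,"travel":[0,0,0],"angular":[0,0,0]},
  ],
)

```text
t: 7.88
ee_pos: [0.6037, -0.0102, 0.0902]
tool_rot: [[-0.359, 0.933, -0.002], [0.933, 0.359, -0.001], [-0.0, -0.002, -1.0]]
force: [-3.7, -1.5, 5.1]
opening: 0.284
grasp_force: 60.1
```

```bash
python3 - <<'E'
from h import *
to((.6045,-.0103,.09),111)
print(env.read_state()['wrist_torque'])
s=env.camera('side');cv2.imwrite('pics/s4.png',s)
cv2.imwrite('pics/c4.png',crop(s,186,162,60,50,10))
E
```

```text
t 7.88 at [ 0.6037 -0.0102  0.0902] yaw 111.03 tilt [-0.0017 -0.0011] F [-3.7 -1.5  5.1] open 0.284 grip 60.1
shift cm [-0.03  0.07  0.02] turn 0.03
[-0.39810707  0.76907826  0.09355259]
```

View pics/c4.png

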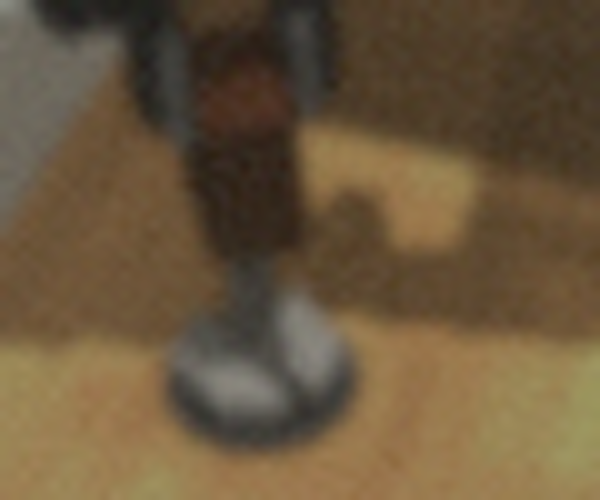

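The slot has clearly turned with the key, now running from (270,345) to (300,400) in the crop. I'll carry on towards the stop.

Request:
drive_tool(
  moves=[
    {"fingers":-1,"travel":[0,0.06,0],"angular":[0,0,5]},
    {"fingers":-1,"travel":[0,0,0],"angular":[0,0,5]},
    {"fingers":-1,"travel":[0,0,0],"angular":[0,0,5]},
    {"fingers":-1,"travel":[0,0,0],"angular":[0,0,5]},
    {"fingers":-1,"travel":[0,0,0],"angular":[0,0,5]},
    {"fingers":-1,"travel":[0,0,0],"angular":[0,0,5]},
    {"fingers":-1,"travel":[0,0,0],"angular":[0,0,0]},
  ],
)

```text
t: 8.52
ee_pos: [0.6038, -0.0092, 0.0902]
tool_rot: [[0.156, 0.988, -0.003], [0.988, -0.156, 0.001], [0.0, -0.003, -1.0]]
force: [-5.1, -0.6, 6.2]
opening: 0.29
grasp_force: 60.2
```

```bash
python3 - <<'E'
from h import *
to((.6045,-.0103,.09),81)
print(env.read_state()['wrist_torque'])
E
```

```text
t 8.52 at [ 0.6038 -0.0092  0.0902] yaw 81.03 tilt [-0.0029  0.0006] F [-5.1 -0.6  6.2] open 0.29 grip 60.2
shift cm [-0.1   0.09  0.02] turn 0.03
[-0.06993294  1.21665485  0.13203839]
```

Request:
drive_tool(
  moves=[
    {"fingers":-1,"travel":[-0.08,0.07,0],"angular":[0,0,3]},
    {"fingers":-1,"travel":[0,0,0],"angular":[0,0,3]},
    {"fingers":-1,"travel":[0,0,0],"angular":[0,0,3]},
    {"fingers":-1,"travel":[0,0,0],"angular":[0,0,0]},
  ],
)

```text
t: 8.85
ee_pos: [0.604, -0.0092, 0.0902]
tool_rot: [[0.307, 0.952, -0.004], [0.952, -0.307, 0.002], [0.001, -0.004, -1.0]]
force: [-6.2, 1.9, 6.9]
opening: 0.287
grasp_force: 60.3
```

```bash
python3 - <<'E'
from h import *
to((.6045,-.0103,.09),72)
print(env.read_state()['wrist_torque'])
E
```

```text
t 8.85 at [ 0.604  -0.0092  0.0902] yaw 72.12 tilt [-0.0038  0.0022] F [-6.2  1.9  6.9] open 0.287 grip 60.3
shift cm [-0.09  0.08  0.02] turn 0.12
[0.23934041 1.36713474 0.08158452]
```

Request:
drive_tool(
  moves=[
    {"fingers":-1,"travel":[-0.05,0.03,0],"angular":[0,0,3]},
    {"fingers":-1,"travel":[0,0,0],"angular":[0,0,3]},
    {"fingers":-1,"travel":[0,0,0],"angular":[0,0,0]},
  ],
)

```text
t: 9.1
ee_pos: [0.6041, -0.0092, 0.0902]
tool_rot: [[0.405, 0.914, -0.004], [0.914, -0.405, 0.003], [0.001, -0.005, -1.0]]
force: [-6.1, 2.0, 6.9]
opening: 0.29
grasp_force: 60.3
```

```bash
python3 - <<'E'
from h import *
to((.6045,-.0103,.09),66)
print(env.read_state()['wrist_torque'])
s=env.camera('side');cv2.imwrite('pics/s5.png',s)
cv2.imwrite('pics/c5.png',crop(s,186,162,60,50,10))
E
```

```text
t 9.1 at [ 0.6041 -0.0092  0.0902] yaw 66.13 tilt [-0.0039  0.0033] F [-6.1  2.   6.9] open 0.29 grip 60.3
shift cm [-0.08  0.08  0.01] turn 0.13
[0.55355313 1.46409626 0.19045776]
```

View pics/c5.png

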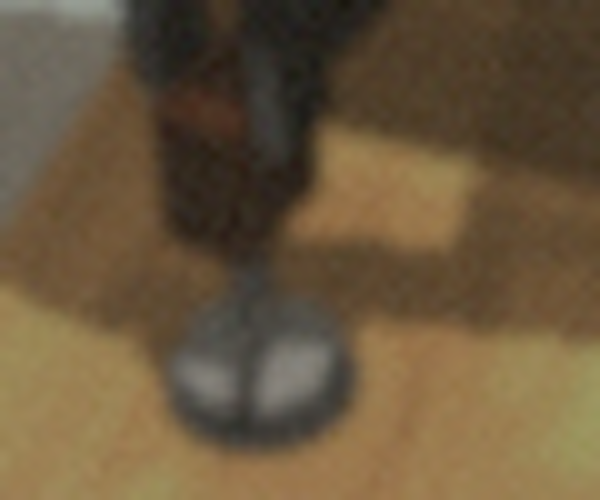

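The slot now runs from (250,340) to (242,420) in the crop, nearly along world y. The torque is only just rising, so I'll continue.

Request:
drive_tool(
  moves=[
    {"fingers":-1,"travel":[-0.03,0.03,0],"angular":[0,0,3]},
    {"fingers":-1,"travel":[0,0,0],"angular":[0,0,2]},
    {"fingers":-1,"travel":[0,0,0],"angular":[0,0,0]},
  ],
)

```text
t: 9.4
ee_pos: [0.6041, -0.0092, 0.0902]
tool_rot: [[0.482, 0.876, -0.004], [0.876, -0.482, 0.004], [0.002, -0.005, -1.0]]
force: [-5.3, 2.5, 6.2]
opening: 0.285
grasp_force: 60.4
```

```bash
python3 - <<'E'
from h import *
to((.6045,-.0103,.09),61)
print(env.read_state()['wrist_torque'])
o=lambda x,y:ray('side',(186+x/10-.5,162+y/10-.5),.032)
d=o(242,410)-o(250,345);print(np.degrees(np.arctan2(d[1],d[0])), o(246,380))
E
```

```text
t 9.4 at [ 0.6041 -0.0092  0.0902] yaw 61.17 tilt [-0.004   0.0041] F [-5.3  2.5  6.2] open 0.285 grip 60.4
shift cm [-0.08  0.09  0.02] turn 0.17
[0.72342501 1.42162769 0.08673727]
93.66915210417585 [0.60715326 0.00279757 0.032     ]
```

Request:
drive_tool(
  moves=[
    {"fingers":-1,"travel":[-0.03,0.03,0],"angular":[0,0,3]},
    {"fingers":-1,"travel":[0,0,0],"angular":[0,0,3]},
    {"fingers":-1,"travel":[0,0,0],"angular":[0,0,0]},
  ],
)

```text
t: 9.65
ee_pos: [0.6043, -0.0091, 0.0902]
tool_rot: [[0.571, 0.821, -0.004], [0.821, -0.571, 0.005], [0.002, -0.006, -1.0]]
force: [-6.4, 3.6, 7.0]
opening: 0.282
grasp_force: 60.4
```

```bash
python3 - <<'E'
from h import *
to((.6045,-.0103,.09),55)
print(env.read_state()['wrist_torque'])
s=env.camera('side');cv2.imwrite('pics/s6.png',s)
a=cv2.imread('pics/s5.png')
cv2.imwrite('pics/c6.png',np.hstack([crop(cv2.imread(f'pics/s{i}.png') ,192,166,38,44,10) for i in(5,6)]))
E
```

```text
t 9.65 at [ 0.6043 -0.0091  0.0902] yaw 55.15 tilt [-0.004  0.005] F [-6.4  3.6  7. ] open 0.282 grip 60.4
shift cm [-0.08  0.09  0.02] turn 0.15
[0.92863516 1.42714035 0.09022123]
```

View pics/c6.png

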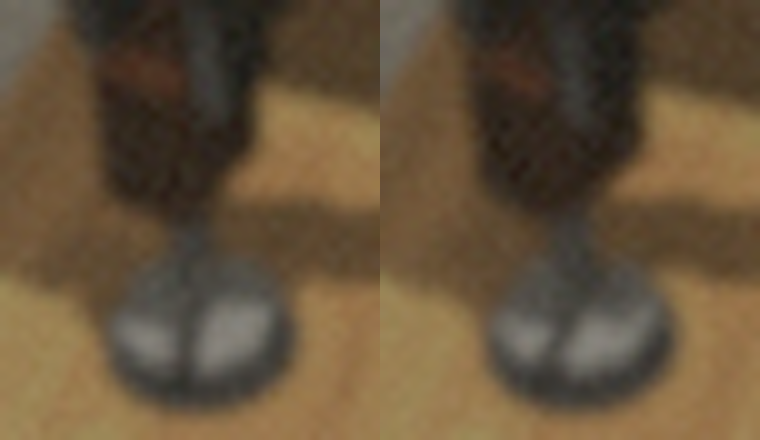

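The slot's lower end moved from (186,385) to (173,365), so the head still follows the key. I'll keep turning and watch the torque.

Request:
drive_tool(
  moves=[
    {"fingers":-1,"travel":[-0.03,0.03,0],"angular":[0,0,3]},
    {"fingers":-1,"travel":[0,0,0],"angular":[0,0,2]},
    {"fingers":-1,"travel":[0,0,0],"angular":[0,0,0]},
  ],
)

```text
t: 9.95
ee_pos: [0.6043, -0.0091, 0.0902]
tool_rot: [[0.64, 0.768, -0.004], [0.768, -0.64, 0.006], [0.002, -0.007, -1.0]]
force: [-6.6, 3.7, 7.6]
opening: 0.29
grasp_force: 60.4
```

```bash
python3 - <<'E'
from h import *
to((.6045,-.0103,.09),50)
print(env.read_state()['wrist_torque'])
E
```

```text
t 9.95 at [ 0.6043 -0.0091  0.0902] yaw 50.19 tilt [-0.004   0.0058] F [-6.6  3.7  7.6] open 0.29 grip 60.4
shift cm [-0.08  0.09  0.02] turn 0.19
[1.07027181 1.45739925 0.10204774]
```

Request:
drive_tool(
  moves=[
    {"fingers":-1,"travel":[-0.03,0.03,0],"angular":[0,0,3]},
    {"fingers":-1,"travel":[0,0,0],"angular":[0,0,3]},
    {"fingers":-1,"travel":[0,0,0],"angular":[0,0,0]},
  ],
)

```text
t: 10.2
ee_pos: [0.6045, -0.009, 0.0902]
tool_rot: [[0.716, 0.698, -0.004], [0.698, -0.716, 0.007], [0.002, -0.007, -1.0]]
force: [-5.4, 5.6, 6.7]
opening: 0.287
grasp_force: 60.5
```

```bash
cat > g.py <<'E'
from h import *
import sys
to((.6045,-.0103,.09),float(sys.argv[1]))
print(env.read_state()['wrist_torque'])
s=env.camera('side');cv2.imwrite(f'pics/s{sys.argv[2]}.png',s)
# darkest bearing from the head centre on its front (visible) half, in the plane of the top face
for i in(3,4,5,6,int(sys.argv[2])):
    g=cv2.cvtColor(cv2.imread(f'pics/s{i}.png'),cv2.COLOR_BGR2GRAY)
    A=np.arange(40,170,2.);r=np.linspace(.009,.019,12)
    P=np.array([[proj('side',(.6045+q*np.cos(a),-.0103+q*np.sin(a),.032)) for q in r] for a in np.radians(A)]).astype(np.float32)
    v=cv2.remap(g,P[...,0],P[...,1],cv2.INTER_CUBIC).mean(1)
    w=np.clip(np.sort(v)[len(v)//3]-v,0,None);w*=abs(A-A[v[8:-8].argmin()+8])<18
    print(i,'slot bearing',A[v[8:-8].argmin()+8],(w*A).sum()/w.sum())
E
python3 g.py 44 7
```

```text
t 10.2 at [ 0.6045 -0.009   0.0902] yaw 44.24 tilt [-0.0037  0.0065] F [-5.4  5.6  6.7] open 0.287 grip 60.5
shift cm [-0.09  0.09  0.02] turn 0.24
[1.28121851 1.41597862 0.50137124]
3 slot bearing 136.0 137.04201077199284
4 slot bearing 126.0 124.35249042145593
5 slot bearing 82.0 80.08879603029511
6 slot bearing 72.0 71.23914643119942
7 slot bearing 70.0 68.89307787391841
```

The torque has jumped to 0.5 N m and the slot bearing has stalled at about 69°, after 77° of travel. That is the stop. I'll nudge it a little more to confirm.

Request:
drive_tool(
  moves=[
    {"fingers":-1,"travel":[0,0,0],"angular":[0,0,2]},
    {"fingers":-1,"travel":[0,0,0],"angular":[0,0,0]},
    {"fingers":-1,"travel":[0,0,0],"angular":[0,0,0]},
  ],
)

```text
t: 10.5
ee_pos: [0.6046, -0.0089, 0.0903]
tool_rot: [[0.739, 0.674, -0.003], [0.674, -0.739, 0.007], [0.002, -0.007, -1.0]]
force: [-5.4, 5.2, 7.3]
opening: 0.286
grasp_force: 60.5
```

```bash
python3 g.py 42 8|grep -v "^[3456]"
```

```text
t 10.5 at [ 0.6046 -0.0089  0.0903] yaw 42.35 tilt [-0.0035  0.0066] F [-5.4  5.2  7.3] open 0.286 grip 60.5
shift cm [-0.1   0.1   0.03] turn 0.35
[1.36556249 1.40236577 0.59335029]
8 slot bearing 68.0 68.69058050383352
```

It's at the stop. I'll back off by about 12° to free the blade, staying within its play in the slot, then lift.

Request:
drive_tool(
  moves=[
    {"fingers":-1,"travel":[0,0,0],"angular":[0,0,-4]},
    {"fingers":-1,"travel":[0,0,0],"angular":[0,0,-4]},
    {"fingers":-1,"travel":[0,0,0],"angular":[0,0,-4]},
    {"fingers":-1,"travel":[0,0,0],"angular":[0,0,0]},
    {"fingers":-1,"travel":[0,0,-0.4],"angular":[0,0,0]},
    {"fingers":-1,"travel":[0,0,-0.5],"angular":[0,0,0]},
    {"fingers":-1,"travel":[0,0,-1],"angular":[0,0,0]},
    {"fingers":-1,"travel":[0,0,-2],"angular":[0,0,0]},
    {"fingers":-1,"travel":[0,0,-2.5],"angular":[0,0,0]},
    {"fingers":-1,"travel":[0,0,-3],"angular":[0,0,0]},
    {"fingers":-1,"travel":[0,0,-2.5],"angular":[0,0,0]},
    {"fingers":-1,"travel":[0,0,-1],"angular":[0,0,0]},
    {"fingers":-1,"travel":[0,0,0],"angular":[0,0,0]},
  ],
)

```text
t: 11.63
ee_pos: [0.6086, -0.0131, 0.2237]
tool_rot: [[0.587, 0.81, 0.01], [0.81, -0.587, -0.001], [0.005, 0.009, -1.0]]
force: [0.1, 0.9, -1.0]
opening: 0.285
grasp_force: 59.8
```

```bash
python3 g.py 54 9|grep -v "^[3456]"; python3 - <<'E'
from h import *
to((.5461,-.2262,.215),155.1)
t=env.camera('top');cv2.imwrite('pics/t9.png',t)
E
```

```text
t 11.63 at [ 0.6086 -0.0131  0.2237] yaw 54.05 tilt [ 0.0098 -0.0012] F [ 0.1  0.9 -1. ] open 0.285 grip 59.8
shift cm [-0.08 -0.61 13.37] turn 0.05
[-0.01073227 -0.02418961 -0.00696631]
9 slot bearing 68.0 68.5469915464943
t 11.68 at [ 0.6074 -0.0129  0.2206] yaw 54.05 tilt [ 0.0048 -0.0006] F [ 0.1 -1.2 -1.7] open 0.287 grip 59.8
shift cm [-20.86   7.56   0.55] turn -101.05
```

The lock stayed at 68.5° and the key is free, with its tip at about 0.155 m, clear of the divider top. Now I'll cross over and turn.

Request:
drive_tool(
  moves=[
    {"fingers":-1,"travel":[-2.6,0.95,0],"angular":[0,0,0]},
    {"fingers":-1,"travel":[-2.6,0.95,0],"angular":[0,0,0]},
    {"fingers":-1,"travel":[-2.6,0.95,0],"angular":[0,0,0]},
    {"fingers":-1,"travel":[-2.6,0.95,0],"angular":[0,0,0]},
    {"fingers":-1,"travel":[-2.6,0.94,0],"angular":[0,0,0]},
    {"fingers":-1,"travel":[-2.6,0.94,0],"angular":[0,0,0]},
    {"fingers":-1,"travel":[-2.6,0.94,0],"angular":[0,0,0]},
    {"fingers":-1,"travel":[-2.6,0.94,0],"angular":[0,0,0]},
    {"fingers":-1,"travel":[0,0,0],"angular":[0,0,-6.7]},
    {"fingers":-1,"travel":[0,0,0],"angular":[0,0,-6.7]},
    {"fingers":-1,"travel":[0,0,0],"angular":[0,0,-6.7]},
    {"fingers":-1,"travel":[0,0,0],"angular":[0,0,-6.7]},
    {"fingers":-1,"travel":[0,0,0],"angular":[0,0,-6.7]},
    {"fingers":-1,"travel":[0,0,0],"angular":[0,0,-6.7]},
    {"fingers":-1,"travel":[0,0,0],"angular":[0,0,-6.7]},
    {"fingers":-1,"travel":[0,0,0],"angular":[0,0,-6.7]},
    {"fingers":-1,"travel":[0,0,0],"angular":[0,0,-6.7]},
    {"fingers":-1,"travel":[0,0,0],"angular":[0,0,-6.7]},
    {"fingers":-1,"travel":[0,0,0],"angular":[0,0,0]},
  ],
)

```text
t: 13.32
ee_pos: [0.5442, -0.2249, 0.2155]
tool_rot: [[-0.517, 0.856, -0.005], [0.856, 0.517, 0.003], [0.005, -0.003, -1.0]]
force: [0.2, 0.9, -0.6]
opening: 0.286
grasp_force: 59.8
```

```bash
python3 - <<'E'
from h import *
to((.5461,-.2262,.18),155.1)
E
```

```text
t 13.32 at [ 0.5442 -0.2249  0.2155] yaw 121.15 tilt [-0.0046  0.0025] F [ 0.2  0.9 -0.6] open 0.286 grip 59.8
shift cm [-0.22  0.1   3.55] turn -33.95
```

Request:
drive_tool(
  moves=[
    {"fingers":-1,"travel":[-0.22,0.1,0.7],"angular":[0,0,-6.8]},
    {"fingers":-1,"travel":[0,0,0.7],"angular":[0,0,-6.8]},
    {"fingers":-1,"travel":[0,0,0.7],"angular":[0,0,-6.8]},
    {"fingers":-1,"travel":[0,0,0.7],"angular":[0,0,-6.8]},
    {"fingers":-1,"travel":[0,0,0.7],"angular":[0,0,-6.8]},
    {"fingers":-1,"travel":[0,0,0],"angular":[0,0,0]},
    {"fingers":-1,"travel":[0,0,0],"angular":[0,0,0]},
  ],
)

```text
t: 13.9
ee_pos: [0.5463, -0.2263, 0.1816]
tool_rot: [[-0.905, 0.426, -0.003], [0.426, 0.905, 0.002], [0.004, 0.0, -1.0]]
force: [-0.8, -0.7, -0.6]
opening: 0.285
grasp_force: 59.8
```

```bash
python3 - <<'E'
from h import *
to((.5461,-.2262,.12),155.1)
p=env.read_state()['ee_pos']
a=np.mean([env.camera('side') for _ in range(6)],axis=0).astype(np.uint8);cv2.imwrite('pics/s10.png',a)
q=proj('side',p-[0,0,.05]).astype(int);o=q-[16,20];print('origin',o,'tip pred',proj('side',p-[0,0,.063]))
for yw in(145,155,165):
    d=np.array([np.cos(np.radians(yw)),np.sin(np.radians(yw)),0])*.01
    print(yw,[np.round((proj('side',p-[0,0,.063]+s*d)-o)*18+9) for s in(1,-1)])
cv2.imwrite('pics/c10.png',crop(a,o[0],o[1],32,33,18))
E
```

```text
t 13.9 at [ 0.5463 -0.2263  0.1816] yaw 154.76 tilt [-0.0034  0.0019] F [-0.8 -0.7 -0.6] open 0.285 grip 59.8
shift cm [ 0.   -0.    6.16] turn -0.34
origin [223 100] tip pred [240.07822104 124.13888934]
145 [array([363., 466.]), array([270., 421.])]
155 [array([369., 461.]), array([264., 426.])]
165 [array([374., 455.]), array([259., 432.])]
```

View pics/c10.png

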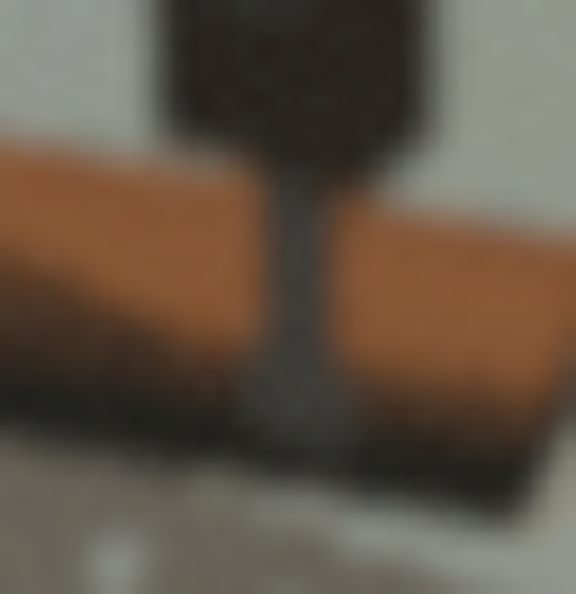

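The crop shows the shank at about x=298. The blade's lower edge runs from (242,420) to (358,450), slightly flatter than predicted for 155°, so the key may have twisted a few degrees in the grip. I'll go lower, over the pale board, and measure that numerically.

Request:
drive_tool(
  moves=[
    {"fingers":-1,"travel":[0,0,2],"angular":[0,0,0]},
    {"fingers":-1,"travel":[0,0,2],"angular":[0,0,0]},
    {"fingers":-1,"travel":[0,0,1.5],"angular":[0,0,0]},
    {"fingers":-1,"travel":[0,0,0.6],"angular":[0,0,0]},
    {"fingers":-1,"travel":[0,0,0],"angular":[0,0,0]},
    {"fingers":-1,"travel":[0,0,0],"angular":[0,0,0]},
  ],
)

```text
t: 14.7
ee_pos: [0.5474, -0.2269, 0.1233]
tool_rot: [[-0.906, 0.422, 0.001], [0.422, 0.906, -0.0], [-0.001, 0.0, -1.0]]
force: [0.4, -0.1, -1.2]
opening: 0.289
grasp_force: 59.8
```

```bash
python3 - <<'E'
from h import *
to((.5461,-.2262,.12),155.1)
p=env.read_state()['ee_pos']
a=np.mean([env.camera('side') for _ in range(8)],axis=0).astype(np.uint8);cv2.imwrite('pics/s11.png',a)
s0=cv2.imread('pics/s0.png') if 0 else cv2.imread('pics/side0.png')
for n,d in(('tip.063',.063),('tip.066',.066),('blade top',.049),('handle bottom',.008)): print(n,proj('side',p-[0,0,d]))
print('head top',proj('side',(.5461,-.2262,.032)))
for yw in(145,155,165):
    d=np.array([np.cos(np.radians(yw)),np.sin(np.radians(yw)),0])*.01
    print(yw,[np.round(proj('side',p-[0,0,.063]+s*d),1) for s in(1,-1)])
o=proj('side',p-[0,0,.04]).astype(int)
for nm,im in(('now',a),('start',s0)):
    h=cv2.cvtColor(im,cv2.COLOR_BGR2HSV);w=slice(o[1]-12,o[1]+20),slice(o[0]-10,o[0]+12)
    print(nm,'cols',o[0]-10,'S:');[print(o[1]-12+i,' '.join('%3d'%x for x in r),'|',' '.join('%3d'%x for x in r2)) for i,(r,r2) in enumerate(zip(h[...,1][w],h[...,2][w]))]
E
```

```text
t 14.7 at [ 0.5474 -0.2269  0.1233] yaw 155.02 tilt [ 0.0005 -0.0002] F [ 0.4 -0.1 -1.2] open 0.289 grip 59.8
shift cm [0.15 0.   0.33] turn -0.08
tip.063 [240.16768894 140.07345359]
tip.066 [240.18981142 140.86681746]
blade top [240.06330653 136.33005646]
handle bottom [239.74635331 124.96337328]
head top [240.78474097 147.5874341 ]
145 [array([242.7, 141.3]), array([237.7, 138.8])]
155 [array([243., 141.]), array([237.4, 139.1])]
165 [array([243.2, 140.7]), array([237.1, 139.4])]
now cols 229 S:
121  75  81  79  81  73  71  61  77  81  70  77  67  75  79  75  61  70 112 136 150 143 153 |  44  44  45  41  42  43  42  40  41  40  43  42  41  42  41  42  44  57  79  92 100 105
122  47  42  62  64  73  71  72  65  75  67  68  79  73  77  65  68  61 102 118 129 132 136 |  38  36  41  40  42  43  39  39  41  42  41  42  42  40  43  41  42  50  65  75  81  86
123  41  44  54  69  77  71  73  75  67  73  73  83  75  73  77  81  73  91 107 119 122 127 |  37  35  38  37  40  43  42  44  42  42  42  43  41  42  43  41  42  45  55  62  65  70
124  37  33  35  54  62  83  73  71  68  73  71  79
[... 10368 characters left out ...]
  94  60  30  20  16  24  22  31  22  39  80  99 108 110 110 115 | 145 143 143 145 143 135 119 111 109 115 114 116 106  99  91  91  99 118 139 142 144 142
150 114 113 118 121 119 111  93  83  63  44  38  27  30  25  28  43  60  84 101 109 113 114 | 146 144 145 141 142 131 124 113 109 111 115 114 111 103  83  72  81 109 129 141 144 141
151 115 112 111 110 112 111 101  99  95  86  82  68  63  56  59  66  64  85 100 111 109 117 | 144 143 142 144 143 142 136 129 121 118 122 117 114 100  86  73  88 105 127 140 143 144
152 113 116 115 113 114 112 115 109 113 111 108 104 105  96 103 107  98  95 108 108 110 113 | 138 139 140 142 145 141 138 140 135 140 135 133 126 117 114 107 107 118 134 144 142 144
```

Request:
drive_tool(
  moves=[
    {"fingers":-1,"travel":[0.12,0,0.5],"angular":[0,0,0]},
    {"fingers":-1,"travel":[0,0,0.4],"angular":[0,0,0]},
    {"fingers":-1,"travel":[0,0,0.3],"angular":[0,0,0]},
    {"fingers":-1,"travel":[0,0,0],"angular":[0,0,0]},
    {"fingers":-1,"travel":[0,0,0],"angular":[0,0,0]},
    {"fingers":-1,"travel":[0,0,0],"angular":[0,0,0]},
  ],
)

```text
t: 15.6
ee_pos: [0.5461, -0.2262, 0.1107]
tool_rot: [[-0.907, 0.422, -0.0], [0.422, 0.907, 0.0], [0.0, 0.0, -1.0]]
force: [-0.6, 0.0, -0.8]
opening: 0.288
grasp_force: 59.8
```

```bash
cat > e.py <<'E'
from h import *
to((.5461,-.2262,.1065),155.1)
a=np.mean([env.camera('side') for _ in range(8)],axis=0).astype(np.uint8)
p=env.read_state()['ee_pos'];print(p)
for yw in(150,155,160,165):
    d=np.array([np.cos(np.radians(yw)),np.sin(np.radians(yw)),0])*.01
    print(yw,[np.round(proj('side',p-[0,0,.064]+s*d),1) for s in(1,-1)])
h=cv2.cvtColor(a,cv2.COLOR_BGR2HSV);w=slice(132,152),slice(231,249)
[print(132+i,' '.join('%3d'%x for x in r),'|',' '.join('%3d'%x for x in r2)) for i,(r,r2) in enumerate(zip(h[...,1][w],h[...,2][w]))]
E
python3 e.py
```

```text
t 15.6 at [ 0.5461 -0.2262  0.1107] yaw 155.04 tilt [-0.0001  0.0001] F [-0.6  0.  -0.8] open 0.288 grip 59.8
shift cm [ 0.   -0.    0.42] turn -0.06
[ 0.54619795 -0.22620249  0.11091569]
150 [array([243.3, 144.9]), array([238. , 142.6])]
155 [array([243.5, 144.7]), array([237.9, 142.8])]
160 [array([243.6, 144.6]), array([237.7, 142.9])]
165 [array([243.7, 144.4]), array([237.6, 143.1])]
132  39  35  33  31  38  37  39  39  31  28  44  42  43  30  20  16  16  16 | 104 103 108 108 107 103  97  79  65  55  58  66  78  93 113 129 142 148
133  36  29  21  24  30  36  37  37  27  29  35  36  38  35  31  25  18  19 | 107 114 120 118 111 105  96  83  67  61  65  77  93 101 107 114 125 134
134  24  20  17  18  30  34  41  37  26  29  34  34  42  37  39  34  32  24 | 115 128 133 125 112 106  99  82  68  62  67  82  98 103 104 105 110 116
135  24  21  17  21  30  36  36  31  30  29  30  33  34  38  37  39  39  36 | 118 133 136 123 109 105  98  82  67  62  69  86  98 106 104 104 104 105
136  36  24  23  27  38  38  39  34  30  25  29  25  29  32  32  33  36  33 | 106 116 122 113 106 106  98  8
[... 1591 characters left out ...]
47  64  87 113 125 126 125 |  93  94  94  91  88  83  80  73  70  71  75  82  92 106 124 133 125 106
148 121 118 122 119 101  64  46  27  27  29  25  29  34  63 100 121 124 121 |  99  97  96  90  86  80  78  75  75  71  70  71  74  85 105 114 107  99
149 117 119 118 110  89  63  42  29  23  28  27  26  32  51  79 112 121 125 | 118 114 108  97  89  85  86  87  87  82  75  68  64  70  81  89  93  94
150 116 118 119 109  96  79  68  53  46  44  39  37  36  48  66  96 114 123 | 136 132 126 117 112 106 101 102 100  93  85  76  64  59  62  72  87  93
151 117 113 115 112 103 104  99  93  87  77  73  77  77  79  86 101 117 122 | 146 144 140 139 136 130 124 121 117 112 105  93  79  71  68  76  87  94
```

The shank is centred over the head: column 239.9, against a head centre of 240.3 and a predicted ~240. For the yaw I'll fit the handle's long lower edge in the earlier clear-background frame (s10), cast onto its plane.

```bash
python3 - <<'E'
from h import *
g=cv2.imread('pics/s10.png')[...,2].astype(float)  # red: dark handle against orange/pale
pts=[]
for u in range(231,248):
    c=g[98:118,u];i=None
    for k in range(3,16):
        hi=c[k:k+5].max() if k+5<=len(c) else c[k:].max()
        th=(c[:3].mean()+hi)/2
        if c[k]<th<=c[k+1]: i=98+k+(th-c[k])/(c[k+1]-c[k]);break
    pts.append((u,i))
print([(u,None if i is None else round(i,2)) for u,i in pts])
for z in(.174,):
    P=np.array([ray('side',q,z)[:2] for q in pts if q[1] is not None and not 237<=q[0]<=242])
    for a,b in zip(P[:-1],P[1:]): print(np.round(a,4),round(np.degrees(np.arctan2(*(b-a)[::-1])),1))
E
```

```text
[(231, np.float64(106.74)), (232, np.float64(107.29)), (233, np.float64(107.66)), (234, np.float64(101.83)), (235, np.float64(108.21)), (236, np.float64(108.52)), (237, np.float64(108.91)), (238, np.float64(109.73)), (239, np.float64(110.06)), (240, np.float64(110.44)), (241, np.float64(104.67)), (242, np.float64(103.0)), (243, np.float64(109.87)), (244, np.float64(103.0)), (245, np.float64(108.27)), (246, np.float64(101.89)), (247, np.float64(107.61))]
[ 0.5713 -0.2294] 139.9
[ 0.5681 -0.2267] 150.3
[ 0.5651 -0.225 ] -89.1
[ 0.5655 -0.2562] 100.8
[ 0.5591 -0.2226] 155.0
[ 0.5561 -0.2212] 164.8
[ 0.5358 -0.2157] -89.5
[ 0.5362 -0.252 ] 100.7
[ 0.5309 -0.2244] -90.0
[ 0.5309 -0.2585] 100.0
```

The handle edge gives about 152–155°, so the key hasn't slipped and the blade is in line with the slot. The tip reads about 63 mm below the TCP, so I'll lower 5 mm for about 1 cm of clearance.

Request:
drive_tool(
  moves=[
    {"fingers":-1,"travel":[0,0,0.25],"angular":[0,0,0]},
    {"fingers":-1,"travel":[0,0,0.23],"angular":[0,0,0]},
    {"fingers":-1,"travel":[0,0,0],"angular":[0,0,0]},
    {"fingers":-1,"travel":[0,0,0],"angular":[0,0,0]},
    {"fingers":-1,"travel":[0,0,0],"angular":[0,0,0]},
    {"fingers":-1,"travel":[0,0,0],"angular":[0,0,0]},
    {"fingers":-1,"travel":[0,0,0],"angular":[0,0,0]},
  ],
)

```text
t: 16.58
ee_pos: [0.5462, -0.2262, 0.1061]
tool_rot: [[-0.907, 0.422, 0.0], [0.422, 0.907, -0.0], [-0.0, 0.0, -1.0]]
force: [0.2, -0.3, -1.6]
opening: 0.288
grasp_force: 59.8
```

```bash
python3 - <<'E'
from h import *
to((.5461,-.2262,.106),155.1)
print(np.abs(env.read_state()['dq']).max())
E
```

```text
t 16.58 at [ 0.5462 -0.2262  0.1061] yaw 155.04 tilt [ 0.0002 -0.    ] F [ 0.2 -0.3 -1.6] open 0.288 grip 59.8
shift cm [ 0.01 -0.    0.01] turn -0.06
0.0010910596077732305
```

```bash
python3 -c "
from cell import env
print(env.job_done())"
```

```text
the job is handed in; nothing more can be done
None
```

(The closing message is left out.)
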